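# Lock the work block into the free bay of the two-bay holder

## Task

One bay of the two-bay holder already has a block locked in it; the other is blocked by a jar. Stand the jar upright in the empty end of the wooden tray, then slide the loose work block nose first into the free bay, under its plunger and hard up against the sprung stop, and keep it pressed there until the slow plunger has dropped fully into the block's groove; then let go so that the plunger keeps it. Leave the locked block and the other things on the bench as they are.

Things in the scene. Friction and masses are not known exactly. Their poses are not given: they have to be found in the camera images.
- holder: Two-bay holder fixed to the bench, 150 wide. Origin on the table, midway between the bays, under the line of the plungers. +x: direction blocks slide in (towards the robot's left, yaw 75 to 105 degrees); +y to the near bay. Three fences 16 high, x=-45 to 70, leave two bays 54 wide, centred at y=+34 and -34; beyond, to the mouth at x=-65, they flare to 67. No floor: blocks slide on the table.
- bridge (a point): Centre of the top of the holder's grey bridge, 60 above the holder's origin. The bridge spans both bays at x=-14 to 14, 46 to 60 above the table, on posts at the outer fences. Two black plunger knobs stand on it, 22 diameter, tops 87 above the table when down.
- bay_near (a point): Point on the table on the centre line of the near bay (robot's side), on its plunger's axis; axes as the holder's. The origin of a block that is fully home lies here. Each bay ends in a rigid stop face at holder x=+70, 22 high.
- bay_far (a point): The same point of the far bay. In the free bay, near or far, a spring pad low in the stop stands 12 proud of the stop face and pushes the block back: 5.5 N at first touch, 8.5 N when the nose is hard on the stop face.
- plunger_near (a joint): Height of the near bay's sprung plunger, m: 0 = fully down, up to 0.03. Pin 10 diameter, round tip, 12 above the table when down: the bevel lifts it to 0.018, it rides on the top, then sinks into the groove in about 2 s (3 N down, damped 320 N per m/s). Pushing in takes up to 20 N at 30 mm/s, less when slower. Let go too early and the pad pushes the block back or jams it on a half-sunk pin.
- plunger_far (a joint): The same plunger of the far bay; both are down at the start. Once a pin is down in the groove and the block is let go, the pad moves the block back about 2 mm until the groove's wall bears on the pin.
- work_block: Oak block 160 x 50 x 30, small plaque (2 high) on its tail half. Origin: underside, below its cross groove; x to the nose (nose face x=+70, tail face x=-90). Nose face 10 high, bevel up to full height at x=+15; groove x=-8 to 7, floor 9 up. Loose, 0.13 to 0.25 kg, on the table at the robot's right, nose within 40 degrees of holder +x.
- locked_block: Oak block 160 x 50 x 30, small plaque (2 high) on its tail half. Origin: underside, below its cross groove; x to the nose (nose face x=+70, tail face x=-90). Nose face 10 high, bevel up to full height at x=+15; groove x=-8 to 7, floor 9 up. Locked at the start in one bay by that bay's plunger: the other bay is the free one.
- jar: Clear jar with lid, 44 diameter, 66 high, 0.06 to 0.13 kg, standing between the fences of the free bay, 49 to 61 in front of the plunger's axis. Origin: centre of its underside. With fingers closing across the bays, keep their tips over 32 above the table, clear of the locked block.
- tray: Fixed wooden tray 180 x 110, walls 25 high and 5 thick, floor 5 thick, open on top. Origin: centre of its underside; x along its length. Two squat pots stand at its +x end, its -x end is empty.
- tray_free (a point): Centre of the empty end of the tray, on the tray's inner floor (45 from the tray's centre towards -x). The jar belongs here or anywhere upright on the floor beside the pots.
- pot_a: Squat pot with lid in the tray, 42 diameter, 42 high; origin centre of its underside. Leave it.
- pot_b: The same, the second pot in the tray. Leave it.
- organiser: White closed pigment organiser with four grey lids, 152 x 40 x 33, beyond the holder. Leave it.
- organiser_small: White closed organiser with two grey lids, 76 x 40 x 33, near the robot on its left. Leave it.
- tub: Clear open tub, 100 diameter, 70 high, to the right of the loose block. Leave it.
- binder: Amber bottle, 48 diameter, 110 high, beyond the holder's stops, to the left. Leave it.
- spatula: Spatula 180 long lying near the robot on its right. Leave it.
- offcut: Dark wood offcut 120 x 60 x 15 at the robot's left. Leave it.
There are look-alikes about, which are no part of the job. What is shaped like the work_block but turquoise is not meant.

How it is judged:
On the way, in this order (a step that is already met when the one before it is completed fails the run):
1. the jar stands upright in the tray (x of jar in the frame of tray between -0.085 and 0.085 m and y of jar in the frame of tray between -0.05 and 0.05 m and z of jar in the frame of tray below 0.009 m and angle between jar's own z axis and vertical below 0.1 rad and contact force between the fingers and jar below 0.1 N), for 0.2 s.
2. the work block has gone under a plunger and lifted it (value of joint any of plunger_near, plunger_far above 0.012 m and x of work_block in the frame of holder above -0.06 m and contact force between holder and work_block above 0.1 N), for 0.1 s.
3. the robot keeps the block pressed hard against the stop (within 3 mm of home) while the plunger comes fully down into its groove (x of work_block in the frame of holder between -0.007 and 0.003 m and ((y of work_block in the frame of bay_near between -0.006 and 0.006 m and value of joint plunger_near below 0.003 m) or (y of work_block in the frame of bay_far between -0.006 and 0.006 m and value of joint plunger_far below 0.003 m)) and z of work_block in the frame of holder below 0.004 m and angle between work_block's own z axis and vertical below 0.05 rad and x of work_block in the frame of holder above -0.003 m and contact force between any of the fingers, the arm and work_block above 2 N), for 0.2 s.
At the end, for the whole second after the job is handed in: The work block lies flat in the free bay, 7 mm short of home to 3 mm past it and within 6 mm of the bay's centre line, that plunger down (below 3 mm); the jar stands upright (0.1 rad) on the tray floor; both released and at rest; the locked block within 6 mm of its start (x of work_block in the frame of holder between -0.007 and 0.003 m and ((y of work_block in the frame of bay_near between -0.006 and 0.006 m and value of joint plunger_near below 0.003 m) or (y of work_block in the frame of bay_far between -0.006 and 0.006 m and value of joint plunger_far below 0.003 m)) and z of work_block in the frame of holder below 0.004 m and angle between work_block's own z axis and vertical below 0.05 rad and x of jar in the frame of tray between -0.085 and 0.085 m and y of jar in the frame of tray between -0.05 and 0.05 m and z of jar in the frame of tray below 0.009 m and angle between jar's own z axis and vertical below 0.1 rad and linear speed of each of work_block, jar below 0.01 m/s and distance of locked_block from where it was at the start of the episode below 0.006 m); the robot touches nothing.
It fails at once if the jar is tipped over (more than 0.6 rad) (angle between jar's own z axis and vertical above 0.6 rad).
It fails at once if the locked block is shifted by more than 8 mm (distance of locked_block from where it was at the start of the episode above 0.008 m).
It fails at once if a bystander is shifted by more than 30 mm (distance of any of pot_a, pot_b, organiser, organiser_small, tub, binder, spatula, offcut from where it was at the start of the episode above 0.03 m).
It also fails if it takes over 72 s, if anything falls off the work surface, if the arm or the gripper's body presses on something with over 40 N, if the wrist force passes 120 N, or if a joint passes its speed limit or range.

## Robot

A 7-joint arm with a two-finger parallel gripper is mounted at the origin on the work surface. World frame = base frame: x ahead of the robot, y to its left, z up, the work surface at z = 0. Lengths are in m, angles in rad, forces in N, time in s.
With the tool pointing down it reaches from about 0.4 to 0.875 m from the base axis. Payload 6.5 kg.
Tool frame: the origin (TCP) lies on the centre line of the jaws, within the pads' length; the fingertips stand 19 mm ahead of it and the grasp point (between the pads) is the TCP; z points along the fingers, y is the direction in which the jaws open and shut (so a half turn about z gives the same grasp; the last joint's range is limited). The gripper opens to 88 mm and grips with 3 to 60 N. Pads are 18 mm wide; open, the fingers measure 123 mm over their backs; the gripper's body (75 mm by 187 mm) begins 45 mm behind the grasp point.
Start: joints at [-1.401, 0.536, -0.004, 1.538, 0.003, 1.067, -0.071], TCP at [0.152, 0.632, 0.258] pointing down, gripper open.
Joint ranges: [-2.7, 2.7], [-0.37, 2.16], [-1.27, 1.26], [0.24, 2.4], [-1.31, 4.45], [0.19, 1.91], [-2.76, 2.76]. Speed limits (rad/s): [2.39, 2.39, 3.14, 3.14, 3.14, 3.14, 3.14].

## Interface

Orientations are given as a unit quaternion [x, y, z, w].
In Python, from workcell import * gives the robot as it stands. Calls block until the motion is done:
- movep(position, orientation): joint-space move of the TCP to a pose.
- move_straight(position, ori=None, velocity=0.15): straight line of the TCP; ori=None keeps the orientation; velocity is the mean speed in m/s.
- move_joints(angles): joint-space move.
- gripper_open() and clamp(grasp_force=None): open the fingers fully, or close them until they stop; grasp_force is the grip in N (None keeps the last).
- hold(seconds).
- inverse_kinematics(position, orientation): joint angles nearest the present ones, or None.
- sense(): the state.
- get_image(name): name is "scene" or "top"; returns (picture, depth): 384x512x3 uint8, red, green, blue; 384x512 float32, m along the optical axis (not along the pixel's ray), 0 where there is no reading.
- get_calibration(name): a dict with "fx", "fy", "cx", "cy" (pixels), "k1" (the pictures are not rectified: a ray, as slopes to the right and down, at radius r is drawn at 1 + k1 r^2 times it, then the intrinsics apply), "extrinsics" (4x4, takes a point from world to camera coordinates). Camera axes: x right, y down, z forward; pixel columns grow to the right and rows downward; lengths in m; the calibration is good to about 2 mm. A picture is of the moment at which its call begins. get_calibration takes no time and is no camera call.
A pose or a line that the arm cannot do raises PlanningError and nothing moves.
- sign_off(): hands the job in, once; it reports no verdict.
The state is a dict: "time_s": time; "joints": joint angles; "qd": joint speeds; "joint_torque": joint torques, N m; "position": TCP position; "eef_rot": TCP orientation; "contact_force": force on the tool from outside, world axes, zero at the start; "torque": the same for the moment, N m; "gripper_width": opening from 0.0 (shut) to 1.0 (fully open).
Only numpy, scipy, OpenCV 4.12 (cv2) and the standard library are available. Lean on these libraries where they do the work, as an engineer would, in place of code of your own. Each camera call takes 0.05 s, during which the arm holds its last target. There are 200 camera calls.

## Working session

There is one attempt and no reset: what is moved stays moved. The work goes in short steps, each a Python script; the robot and the scene stay as the last script left them, time stands still between calls to the robot, and variables do not carry over. Pictures are saved under pics/ and viewed, about 8 in all and at most 12, crops included, and the job is handed in when it is done.

```bash
mkdir -p pics; ls
cat > h.py <<'E'
from workcell import *
import numpy as np, cv2
def save(n,f):
    im,d=get_image(n); cv2.imwrite(f'pics/{f}.png',im[:,:,::-1]); np.savez(f'pics/{f}.npz',im=im,d=d); return im,d
def K(n):
    c=get_calibration(n); return c,np.array([[c['fx'],0,c['cx']],[0,c['fy'],c['cy']],[0,0,1]]),np.array([c['k1'],0,0,0.]),np.array(c['extrinsics'])
def ray(n,px):
    c,k,D,E=K(n); u=cv2.undistortPoints(np.array(px,float).reshape(-1,1,2),k,D).reshape(-1,2)
    R=E[:3,:3];o=-R.T@E[:3,3]; return o,np.c_[u,np.ones(len(u))]@R
def onplane(n,px,z):
    o,d=ray(n,px); return o+d*((z-o[2])/d[:,2])[:,None]
def bydepth(n,px,dep):
    o,d=ray(n,px); px=np.array(px,int).reshape(-1,2); return o+d*dep[px[:,1],px[:,0]][:,None]
def proj(n,P):
    c,k,D,E=K(n); return cv2.projectPoints(np.array(P,float).reshape(-1,1,3),cv2.Rodrigues(E[:3,:3])[0],E[:3,3],k,D)[0].reshape(-1,2)
def quat(a):
    # tool down, tool y (jaw) axis at world angle a
    from scipy.spatial.transform import Rotation as Ro
    y=np.array([np.cos(a),np.sin(a),0]);z=np.array([0,0,-1.]);x=np.cross(y,z)
    return Ro.from_matrix(np.c_[x,y,z]).as_quat()
E
python3 - <<'E'
from h import *
a,_=save('scene','s0'); b,_=save('top','t0')
for n in('scene','top'):
    c=K(n); E=c[3]; print(n,c[0]['fx'],c[0]['k1'],(-E[:3,:3].T@E[:3,3]).round(3),E[:3,:3].round(2).tolist())
s=sense();print(s['time_s'],s['eef_rot'],s['position'],s['gripper_width'])
E
```

```text
pics
scene 371.88069126012834 -0.05760614512385694 [ 1.016 -0.27   0.898] [[0.48, 0.88, 0.01], [0.75, -0.4, -0.53], [-0.46, 0.26, -0.85]]
top 398.74868668199895 -0.06518578408054831 [2.740e-01 1.000e-03 1.432e+00] [[0.0, -1.0, 0.01], [-0.98, -0.0, -0.2], [0.2, -0.01, -0.98]]
0.1 [ 1.17586890e-01  9.93062297e-01 -7.73045550e-04 -9.93330359e-06] [0.15175192 0.63150456 0.25694053] 0.9977779590723225
```

View pics/t0.png

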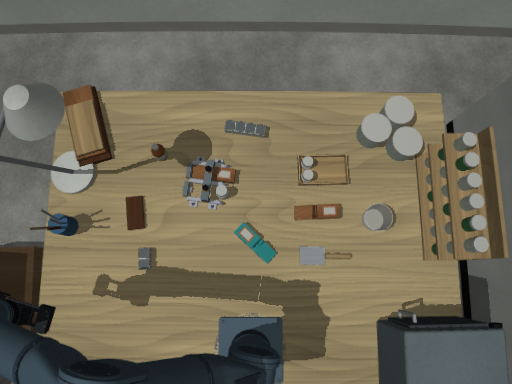

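View pics/s0.png

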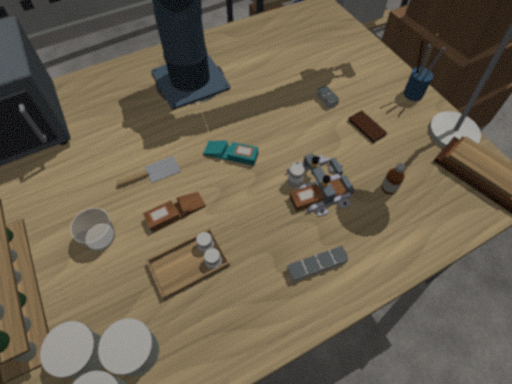

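Top view: the loose brown block is at (317,212). The turquoise look-alike is at (256,242), the locked brown block is in the far bay at (213,174), and the jar is in the near bay at (221,190). The tray is at (323,170) with its pots at the image-left end. The brown block at (317,212) fits the work block: oak, loose, on the robot's right. I'll confirm it with an enlarged crop.

Run:
```python
from h import *
im=np.load('pics/t0.npz')['im'];s=np.load('pics/s0.npz')
d=np.load('pics/t0.npz')['d']
A=cv2.resize(im[145:225,172:252],(400,400),interpolation=2); B=cv2.resize(im[150:230,282:362],(400,400),interpolation=2)
C=s['im'][135:225,275:365]; C=cv2.resize(C,(400,200*2),interpolation=2)
cv2.imwrite('pics/c0.png',np.hstack([A,B])[:,:,::-1])
hsv=cv2.cvtColor(im,cv2.COLOR_RGB2HSV)
for p in [(317,212),(300,212),(335,212),(213,174),(221,190),(308,161),(308,174),(335,170),(208,168)]:
    print(p,hsv[p[1],p[0]],bydepth('top',[p],d).round(3))
```

```text
(317, 212) [ 13 146  98] [[ 0.471 -0.238  0.031]]
(300, 212) [ 14 144 124] [[ 0.474 -0.18   0.011]]
(335, 212) [ 13  82 146] [[ 0.471 -0.302  0.029]]
(213, 174) [ 14 138  61] [[0.609 0.134 0.029]]
(221, 190) [ 39  11 168] [[0.542 0.101 0.07 ]]
(308, 161) [ 43  11 166] [[ 0.655 -0.209  0.044]]
(308, 174) [ 40   9 166] [[ 0.606 -0.207  0.045]]
(335, 170) [ 18 103 141] [[ 0.632 -0.315  0.001]]
(208, 168) [105  23  22] [[0.616 0.147 0.088]]
```

View pics/c0.png

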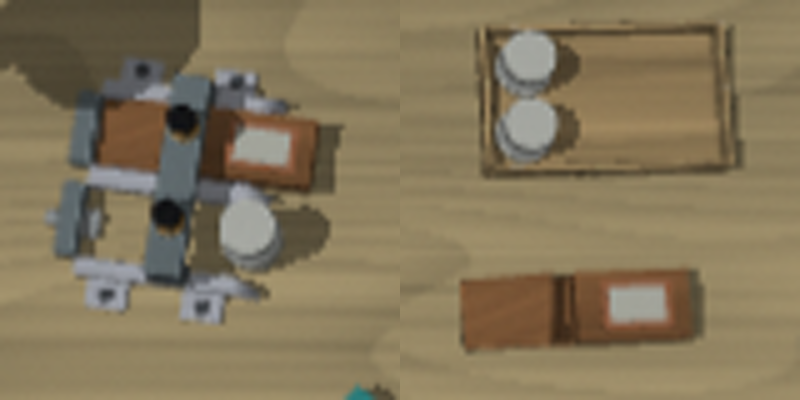

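The crop confirms it: a brown oak block with groove and plaque, tail to image-right and nose to image-left (holder +x). The near bay is free and holds the jar, and the far bay's block is under its knob. Next I'll measure from the depth clouds.

```bash
cat >> h.py <<'E'
def cloud(n,f):
    z=np.load(f'pics/{f}.npz'); g=np.indices(z['d'].shape)[::-1].reshape(2,-1).T
    P=bydepth(n,g,z['d']); return P,cv2.cvtColor(z['im'],cv2.COLOR_RGB2HSV).reshape(-1,3).astype(int),g
def rect(P):
    (c,(w,h),a)=cv2.minAreaRect((P[:,:2]*1000).astype(np.float32)); 
    b=cv2.boxPoints(((c),(w,h),a)); e=b[1]-b[0];f=b[2]-b[1]; e=e if np.hypot(*e)>np.hypot(*f) else f
    return np.round(c,1),round(max(w,h),1),round(min(w,h),1),round(np.degrees(np.arctan2(e[1],e[0]))%180,1)
def sel(P,c,r,z0,z1): return (np.hypot(P[:,0]-c[0],P[:,1]-c[1])<r)&(P[:,2]>z0)&(P[:,2]<z1)
E
python3 - <<'E'
from h import *
for n,f in(('top','t0'),('scene','s0')):
    P,H,g=cloud(n,f); print(n)
    br=(H[:,0]<20)&(H[:,1]>110)
    m=sel(P,(.475,-.25),.12,.022,.037); print('block top',rect(P[m]),m.sum(),np.median(P[m,2]))
    m=sel(P,(.475,-.25),.12,.006,.037); print('block all',rect(P[m]),m.sum())
    m=sel(P,(.542,.101),.035,.058,.08); print('jar lid',rect(P[m]),P[m].mean(0).round(4),m.sum())
    for c in((.616,.147),(.55,.152)):
        m=sel(P,c,.02,.08,.1); print('knob',rect(P[m]) if m.sum()>3 else 0,P[m].mean(0).round(4),m.sum())
    m=sel(P,(.585,.15),.1,.052,.066)&(H[:,2]>50)&~sel(P,(.542,.101),.035,0,1); print('bridge',rect(P[m]),P[m].mean(0).round(4),m.sum())
    m=sel(P,(.609,.134),.14,.022,.038)&br; print('locked',rect(P[m]),m.sum())
    m=sel(P,(.63,-.26),.14,.016,.033)&(H[:,1]>50); print('tray',rect(P[m]),m.sum())
    for c in((.655,-.209),(.606,-.207)):
        m=sel(P,c,.025,.036,.05); print('pot',P[m].mean(0).round(3),m.sum())
E
```

```text
top
block top (array([ 518.8, -247.2]), 139.7, 139.7, np.float32(93.3)) 481 0.02945149049378326
block all (array([ 474.7, -256.7]), 232.4, 202.4, np.float32(161.4)) 804
jar lid (array([541.8, 101.8]), 38.7, 35.5, np.float32(0.8)) [0.542  0.1016 0.0654] 103
knob (array([615.1, 148.3]), 18.1, 18.0, np.float32(92.2)) [0.6149 0.1485 0.0862] 32
knob (array([547.8, 157.4]), 18.1, 17.9, np.float32(90.2)) [0.5474 0.157  0.0864] 31
bridge (array([581.1, 152.3]), 147.1, 28.8, np.float32(172.3)) [0.5777 0.1519 0.0597] 248
locked (array([612.6, 127. ]), 141.3, 50.9, np.float32(82.5)) 264
tray (array([ 589. , -266.9]), 194.2, 182.0, np.float32(2.0)) 311
pot [ 0.653 -0.206  0.046] 70
pot [ 0.605 -0.206  0.045] 77
scene
block top (array([ 516. , -246.2]), 136.4, 134.3, np.float32(92.8)) 840 0.03006498111758138
block all (array([ 498.6, -234.7]), 189.3, 161.1, np.float32(2.7)) 1388
jar lid (array([544.4, 104.8]), 39.4, 38.0, np.float32(39.1)) [0.5458 0.1039 0.0661] 156
knob (array([615.9, 150. ]), 19.6, 19.2, np.float32(175.8)) [0.6164 0.1487 0.0865] 48
knob (array([549.5, 158.4]), 21.6, 17.3, np.float32(9.4)) [0.5503 0.1582 0.0866] 46
bridge (array([582.3, 154.6]), 146.5, 28.9, np.float32(171.1)) [0.5882 0.1511 0.0605] 376
locked (array([615.2, 126.5]), 135.0, 50.7, np.float32(81.8)) 339
tray (array([ 589.7, -262.9]), 197.9, 180.4, np.float32(2.0)) 744
pot [ 0.658 -0.204  0.046] 204
pot [ 0.608 -0.204  0.046] 178
```

Run:
```python
from h import *
for n,f in(('top','t0'),('scene','s0')):
    P,H,g=cloud(n,f); print(n)
    box=lambda x0,x1,y0,y1,z0,z1:(P[:,0]>x0)&(P[:,0]<x1)&(P[:,1]>y0)&(P[:,1]<y1)&(P[:,2]>z0)&(P[:,2]<z1)
    m=box(.42,.53,-.345,-.1,.024,.037); print('block top',rect(P[m]),m.sum())
    m=box(.42,.53,-.345,-.1,.008,.037); print('block all',rect(P[m]),m.sum(),P[m].min(0).round(3),P[m].max(0).round(3))
    pl=box(.42,.53,-.345,-.1,.024,.037)&(H[:,1]<90);print('plaque',P[pl].mean(0).round(4),pl.sum())
    m=box(.54,.73,-.42,-.15,.018,.032); print('tray',rect(P[m]),m.sum())
```

```text
top
block top (array([ 474.8, -254.3]), 130.4, 51.0, np.float32(93.3)) 423
block all (array([ 481.4, -251.3]), 186.3, 87.8, np.float32(90.2)) 641 [ 0.438 -0.344  0.008] [ 0.526 -0.158  0.037]
plaque [ 0.4768 -0.2806  0.0314] 82
tray (array([ 636.8, -300.3]), 266.5, 134.4, np.float32(100.4)) 282
scene
block top (array([ 476., -250.]), 133.2, 53.7, np.float32(92.2)) 716
block all (array([ 475.9, -235.9]), 161.4, 54.6, np.float32(92.0)) 1148 [ 0.447 -0.317  0.008] [ 0.506 -0.155  0.036]
plaque [ 0.4769 -0.2776  0.0319] 154
tray (array([ 633. , -261.4]), 180.4, 111.4, np.float32(91.9)) 604
```

Run:
```python
from h import *
a=np.radians(172.3)
J=[inverse_kinematics([.544,.103,.2],quat(t)) for t in(a,a+np.pi)]; print([None if j is None else np.round(j,2) for j in J])
JB=[[None if (q:=inverse_kinematics([*(p),z],quat(b))) is None else round(float(q[6]),2) for z in(.2,.03)] for p in((.634,-.306),(.4763,-.281),(.549,.04)) for b in(a,a+np.pi)];print(JB)
q=quat(a) if J[1] is None or abs(J[0][6])<abs(J[1][6]) else quat(a+np.pi)
movep([.544,.103,.17],q)
s=sense();print(s['time_s'],s['position'],s['joints'])
move_straight([.544,.103,.056],velocity=.12)
s=sense();print(s['time_s'],s['position'],s['contact_force'])
clamp(15)
s=sense();print(s['time_s'],s['gripper_width']*88,s['contact_force'])
move_straight([.544,.103,.16],velocity=.12)
s=sense();print(s['time_s'],s['gripper_width']*88,s['contact_force'],s['position'])
```

```text
[array([-0.21,  0.45, -0.07,  1.84,  0.04,  0.85,  2.7 ]), array([-0.68,  0.49,  0.54,  1.87, -0.32,  0.87, -0.11])]
[[-2.29, -2.13], [0.8, 0.78], [-2.15, -1.81], [0.79, 0.89], [2.28, 2.62], [0.02, 0.15]]
2.4667 [0.54395575 0.10442483 0.17000198] [-0.65818186  0.53432752  0.51352813  1.89075366 -0.35471529  0.80691058
 -0.08764499]
3.5667 [0.54458707 0.10305056 0.05663331] [-0.04172626 -0.52860962 -0.42627241]
4.3583 39.88763070592275 [-0.28001911  0.30780167 -0.94200034]
5.375 39.94222194295936 [ 0.40152403 -0.1238011  -1.69460176] [0.54343515 0.10297449 0.15933848]
```

Run:
```python
from h import *
q=quat(np.radians(352.3))
movep([.634,-.306,.16],q)
s=sense();print(s['time_s'],s['position'],s['gripper_width']*88)
move_straight([.634,-.306,.075],velocity=.12)
s=sense();f0=s['contact_force'][2]
z=.068
while z>.055:
    move_straight([.634,-.306,z],velocity=.03); s=sense(); 
    if s['contact_force'][2]-f0>1.5: break
    z-=.0015
print(z,s['time_s'],s['position'],s['contact_force'],f0)
save('top','t1'); save('scene','s1')
gripper_open(); s=sense();print(s['time_s'],s['gripper_width'])
move_straight([.634,-.306,.16],velocity=.15)
a,_=save('top','t2'); b,_=save('scene','s2')
A=cv2.resize(a[140:225,282:382],(400,340),interpolation=2);B=cv2.resize(b[220:305,135:235],(400,340),interpolation=2)
cv2.imwrite('pics/c2.png',np.hstack([A,B])[:,:,::-1])
print(sense()['time_s'])
```

```text
6.925 [ 0.63485963 -0.3036297   0.15972392] 39.937949375526024
0.0605 9.4167 [ 0.63422278 -0.30610826  0.06077589] [-0.55942185  0.24490144  0.5561718 ] -1.0653889467652902
10.35 1.0033265362173835
11.2667
```

View pics/c2.png

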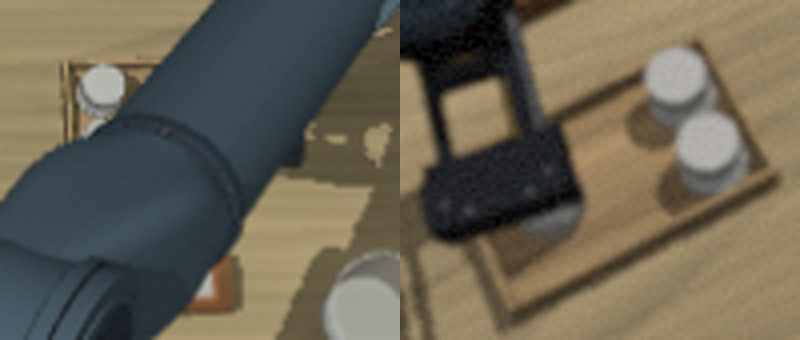

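The jar is down in the empty end, partly hidden behind the gripper at about (550,215) in the crop. I'll check it properly from the hover over the block.

Run:
```python
from h import *
q=quat(np.radians(2.3))
movep([.4775,-.2925,.17],q)
a,_=save('top','t3'); b,_=save('scene','s3')
s=sense();print(s['time_s'],s['position'])
cv2.imwrite('pics/c3.png',np.hstack([cv2.resize(a[140:260,172:332],(400,300)),cv2.resize(b[130:280,120:320],(400,300))])[:,:,::-1])
for n,f in(('top','t3'),('scene','s3')):
    P,H,g=cloud(n,f); print(n)
    m=sel(P,(.634,-.306),.035,.055,.09);print('jar',P[m].mean(0).round(4) if m.sum() else 0,m.sum())
    for c in((.616,.147),(.55,.157)):
        m=sel(P,c,.02,.08,.1); print('knob',P[m].mean(0).round(4),m.sum())
    # near-bay fences in holder frame
    t=np.radians(82.3);u=np.array([np.cos(t),np.sin(t)]);v=np.array([-u[1],u[0]])
    Q=P[:,:2]-[.549,.158]; x=Q@u;y=Q@v
    for x0,x1 in((-45,-18),(18,60)):
        m=(x>x0/1e3)&(x<x1/1e3)&(P[:,2]>.012)&(P[:,2]<.021)&(np.abs(y)<.05)
        print(x0,'fence y neg',(y[m&(y<0)]*1e3).round(0).astype(int)[:40],'pos',(y[m&(y>0)]*1e3).round(0).astype(int)[:40])
```

```text
12.0417 [ 0.47908757 -0.2924563   0.1698941 ]
top
jar [ 0.6333 -0.3067  0.0708] 96
knob [0.6145 0.1484 0.0863] 33
knob [0.5475 0.1572 0.0863] 32
-45 fence y neg [-41 -41 -43 -43 -36 -36 -37 -39 -38 -39 -39 -32 -33 -33 -34 -34 -34 -35
 -36 -28 -29 -29 -30 -30 -32 -32 -26 -26 -26 -27  -3] pos [30 30 30 30 28 28 35 34 34 33 33 32 31 31 38 37 37 35 39 38]
18 fence y neg [-49 -49 -48 -49 -49 -50 -45 -45 -46 -45 -46 -40 -41 -42 -41 -42 -37 -37
 -38 -39 -39 -42 -41 -42 -33 -33 -35 -34 -35 -35 -37 -36 -37 -30 -30 -31
 -32 -32 -26 -26] pos [30 30 30 29 28 34 33 33 32 32 31 30 30 38 37 36 37 36 35 34 33 40 40 40
 39 37 37 37 37 41 40]
scene
jar [ 0.6376 -0.3052  0.0698] 253
knob [0.6167 0.1489 0.0866] 49
knob [0.5503 0.1581 0.0864] 47
-45 fence y neg [-28 -30 -25 -28 -30 -30 -31 -33 -34 -27 -29 -30 -30 -33 -33 -33 -34 -30
 -32 -32 -32 -33 -35] pos [41 39 38 39 37 35 34 34 38 36 37 36 34 34 32 32 31 29 37 34 34 31 33 32
 29 30 28 27 30 29 30 28 29 27 28 27 29 29]
18 fence y neg [-26 -25 -26 -28 -27 -30 -28 -27 -31 -31 -31 -31 -30 -33 -33 -33 -35 -37
 -37 -37 -37 -37 -39 -38 -36 -39 -39 -39 -39 -42 -41 -43 -44 -45 -44 -45
 -45 -46 -46 -47] pos [41 41 38 38 38 36 40 39 38 35 34 35 34 35 34 30 30 30 32 30 28 29 28 30
 30]
```

View pics/c3.png

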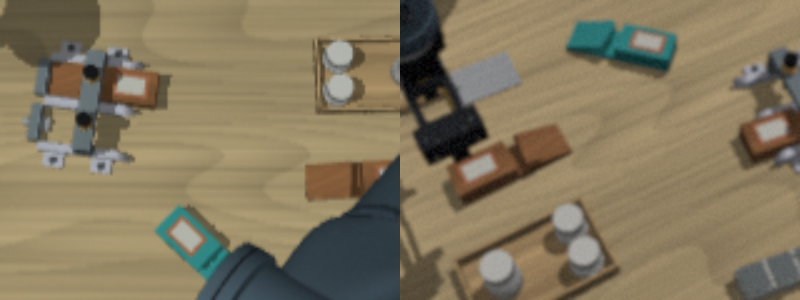

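The crops show the jar upright in the tray at (497,270), its lid at z=0.071 as expected and at (.635,-.306). The near bay is clear. The work block lies at (510,160), nose towards the holder, with the turquoise decoy out of the way at (620,42). Next I'll grip the block near its tail and start it into the bay.

```bash
cat >> h.py <<'E'
t=np.radians(82.3);U=np.array([np.cos(t),np.sin(t),0]);V=np.array([-U[1],U[0],0]);B=np.array([.548,.158,0])
def hp(x,y,z): return (B+x*U+y*V+[0,0,z]).tolist()
def st(tag=''):
    s=sense();d=np.array(s['position'])-B;f=np.array(s['contact_force'])
    print(tag,round(s['time_s'],2),'hx,hy,z mm',(np.array([d@U,d@V,d[2]])*1e3).round(1),'f',np.round([f@U,f@V,f[2]],1),'w',round(s['gripper_width']*88,1)); return f@U,d@U
E
python3 - <<'E'
from h import *
move_straight([.4775,-.2925,.023],velocity=.13); st('down')
clamp(35); st('grip')
p=np.array(sense()['position']); move_straight([p[0],p[1],.0245],velocity=.05); st('lift')
move_straight(hp(-.225,0,.0245),quat(np.radians(352.3)),velocity=.1); st('pre')
b,_=save('scene','s4'); c=b[100:230,170:360]; cv2.imwrite('pics/c4.png',cv2.resize(c,(760,520))[:,:,::-1])
E
```

```text
down 13.32 hx,hy,z mm [-456.2    9.    23.7] f [-0.7  0.2 -0.6] w 87.9
grip 13.98 hx,hy,z mm [-455.9    9.5   23.1] f [1.5 0.8 0.3] w 49.5
lift 14.23 hx,hy,z mm [-455.8    9.6   24.4] f [ 0.1 -0.3 -0.9] w 49.5
pre 16.69 hx,hy,z mm [-225.5    0.    24.5] f [-0.3 -0.  -1. ] w 49.9
```

View pics/c4.png

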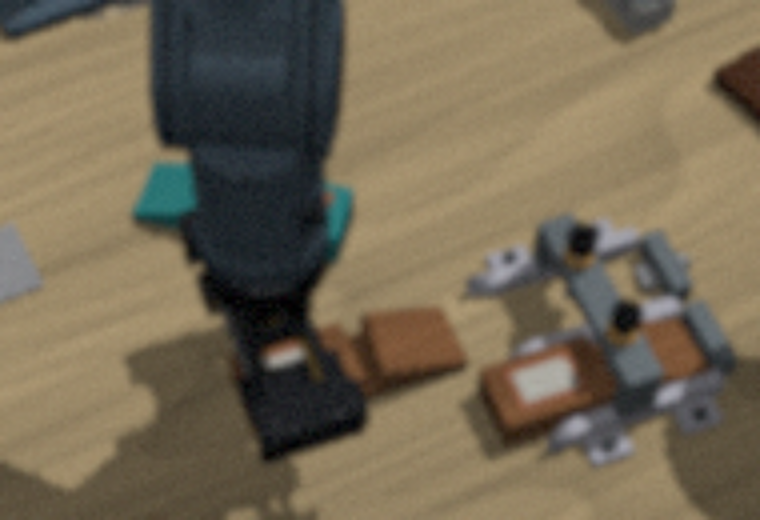

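The block is gripped at about (390,345) in the crop, its nose pointing at the near bay mouth at (500,290). I'll check its alignment from the cloud before inserting.

Run:
```python
from h import *
P,H,g=cloud('scene','s4'); Q=P-B; x=Q@U;y=Q@V
m=(x>-.2)&(x<-.07)&(np.abs(y)<.04)&(P[:,2]>.008)&(P[:,2]<.04)&(H[:,1]>110)&(H[:,0]<18)
print(m.sum(),'nose x',np.percentile(x[m],[50,98,100]).round(4))
for a in(-.19,-.17,-.15,-.13,-.11):
    k=m&(x>a)&(x<a+.02)&(P[:,2]>.013); print(a,k.sum(),(np.percentile(y[k],[2,98])*1e3).round(1) if k.sum()>5 else 0,P[k,2].max().round(3) if k.sum() else 0)
```

```text
474 nose x [-0.136  -0.0934 -0.09  ]
-0.19 42 [-18.5  22.1] 0.035
-0.17 57 [-25.9  17.6] 0.036
-0.15 116 [-25.7  22. ] 0.035
-0.13 104 [-25.7  21.5] 0.03
-0.11 83 [-25.6  22.4] 0.022
```

The nose is at -0.090 as planned, and the block is straight and within about 1.5 mm of the bay's centre line. Now I'll insert it to just short of the locked block's tail.

Run:
```python
from h import *
move_straight(hp(-.225,0,.0232),velocity=.05)
for x in(-.19,-.17,-.15,-.13,-.115):
    move_straight(hp(x,0,.0232),velocity=.05); f,_=st()
    if f<-25: print('STOP');break
b,_=save('scene','s5'); a,_=save('top','t5')
cv2.imwrite('pics/c5.png',np.hstack([cv2.resize(b[115:215,240:380],(440,314)),cv2.resize(a[145:230,172:267],(351,314))])[:,:,::-1])
```

```text
17.84 hx,hy,z mm [-1.902e+02  1.000e-01  2.320e+01] f [ 0.4  0.3 -1.2] w 49.5
 18.39 hx,hy,z mm [-169.7    0.    23.2] f [-0.2  0.3 -2.2] w 49.4
 18.94 hx,hy,z mm [-149.7    0.    23.2] f [ 0.9  0.4 -2.1] w 49.4
 19.49 hx,hy,z mm [-128.9   -0.    23.2] f [ 2.  -0.6 -1.7] w 49.7
 19.94 hx,hy,z mm [-119.4   -0.    23.2] f [-8.1 -0.6 -0.3] w 49.5
```

View pics/c5.png

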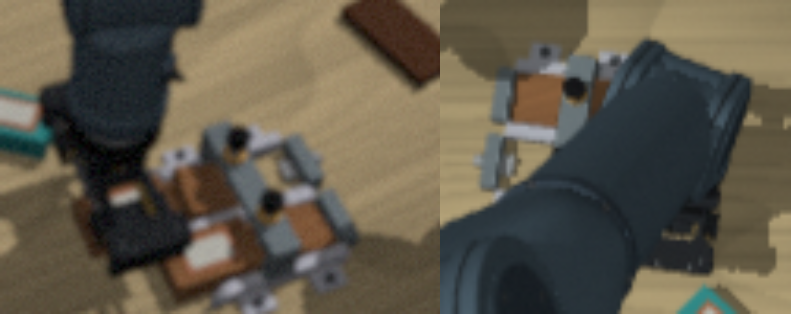

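The nose has met the pin (8 N) and the block is guided between the fences. I'll release, go behind the tail, and push with closed fingers.

Run:
```python
from h import *
x0=-.119
gripper_open(); st('open')
move_straight(hp(x0,0,.075),velocity=.15)
move_straight(hp(-.185,0,.075),velocity=.15)
clamp(20)
move_straight(hp(-.185,0,.024),velocity=.12); f0,_=st('behind')
x=-.165; last=None; stall=0
move_straight(hp(x,0,.024),velocity=.05); st()
while x<-.075:
    x+=.006; move_straight(hp(x,0,.024),velocity=.03); f,d=st(f'{x:.3f}')
    if f<-28 or (d>-.104 and f<-20): break
```

```text
open 20.75 hx,hy,z mm [-114.9   -0.    23.2] f [-0.   0.4 -0.4] w 87.8
behind 23.72 hx,hy,z mm [-1.852e+02 -1.000e-01  2.410e+01] f [ 0.  -0.7  0. ] w 0.5
 24.27 hx,hy,z mm [-164.7   -0.    24.1] f [-0.1 -0.1 -0.1] w 0.8
-0.159 24.62 hx,hy,z mm [-158.8    0.    24. ] f [0.5 0.8 0.4] w 0.6
-0.153 24.97 hx,hy,z mm [-1.535e+02 -1.000e-01  2.400e+01] f [-3.  -0.1  0.7] w 0.4
-0.147 25.32 hx,hy,z mm [-149.8   -0.    24.1] f [-9.3 -0.1  1. ] w 0.4
-0.141 25.67 hx,hy,z mm [-144.6   -0.    24.1] f [-10.2  -0.    1.9] w 0.7
-0.135 26.02 hx,hy,z mm [-1.39e+02 -1.00e-01  2.41e+01] f [-10.    0.2   0.8] w -0.0
-0.129 26.37 hx,hy,z mm [-1.331e+02 -1.000e-01  2.410e+01] f [-10.8   0.3   2.1] w 0.7
-0.123 26.72 hx,hy,z mm [-1.273e+02 -1.000e-01  2.410e+01] f [-10.5  -0.6   1.5] w -0.2
-0.117 27.07 hx,hy,z mm [-1.214e+02 -1.000e-01  2.410e+01] f [-10.3   0.3   1.2] w 0.6
-0.111 27.42 hx,hy,z mm [-1.125e+02 -1.000e-01  2.400e+01] f [-6.4 -0.9  1.3] w 0.4
-0.105 27.77 hx,hy,z mm [-107.9   -0.2   24.1] f [-10.   -0.4   2. ] w 0.8
-0.099 28.12 hx,hy,z mm [-101.6   -0.2   24.1] f [-8.8 -0.9  1.3] w 0.2
-0.093 28.47 hx,hy,z mm [-100.5   -0.6   24.1] f [-19.9  -0.9   2. ] w 0.8
-0.087 28.82 hx,hy,z mm [-100.2   -0.9   24.2] f [-33.4  -1.8   4.1] w 0.5
```

It is hard on the stop: the TCP stalled at -100.2 mm, against about -99 expected, while the force rose. I'll ease the force a little and hold while the plunger sinks, with a look at the knobs before letting go.

Run:
```python
from h import *
move_straight(hp(-.091,0,.024),velocity=.02); st('ease')
hold(3.5); st('held')
b,_=save('scene','s6'); a,_=save('top','t6')
for n,f in(('top','t6'),('scene','s6')):
    P,H,g=cloud(n,f)
    for nm,c in(('far',(.6157,.1487)),('near',(.549,.1577))):
        m=sel(P,c,.012,.075,.13); k=m&(H[:,2]<60); print(n,nm,'knob top z',np.median(P[m,2]).round(4) if m.sum() else 0,m.sum())
cv2.imwrite('pics/c6.png',np.hstack([cv2.resize(b[115:215,240:380],(440,314)),cv2.resize(a[145:230,172:267],(351,314))])[:,:,::-1])
```

```text
ease 29.17 hx,hy,z mm [-100.5   -0.7   24.1] f [-24.   -1.3   3. ] w 0.8
held 32.67 hx,hy,z mm [-100.5   -0.7   24.1] f [-23.4  -0.7   3.3] w -0.0
top far knob top z 0.0868 25
top near knob top z 0 0
scene far knob top z 0.087 55
scene near knob top z 0.0863 52
```

View pics/c6.png

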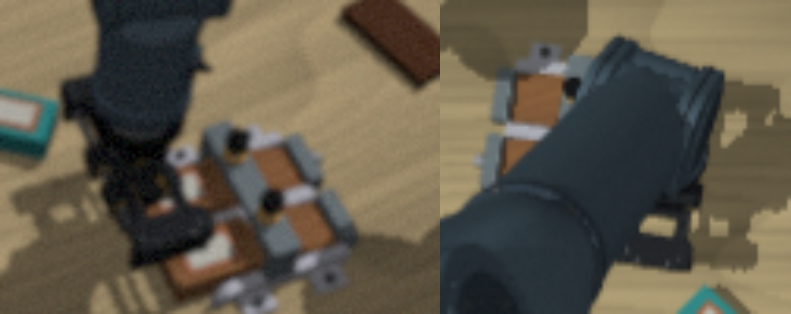

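The near knob top is at 0.086, the same as when down, and the block's nose is visible at the stop beside the locked one. I'll let go, back off and check.

Run:
```python
from h import *
hold(0.5)
move_straight(hp(-.13,0,.024),velocity=.03); st('back')
move_straight(hp(-.15,0,.2),velocity=.2)
movep([.38,-.25,.3],quat(np.radians(2.3)))
b,_=save('scene','s7'); a,_=save('top','t7'); st('clear')
for n,f in(('top','t7'),('scene','s7')):
    P,H,g=cloud(n,f); Q=P-B;x=Q@U;y=Q@V
    for nm,c in(('far',(.6157,.1487)),('near',(.549,.1577))):
        m=sel(P,c,.012,.075,.13); print(n,nm,'knob z',np.median(P[m,2]).round(4) if m.sum() else 0,m.sum())
    br=(P[:,2]>.026)&(P[:,2]<.036)
    for nm,yc in(('near',0),('far',-.068)):
        m=br&(np.abs(y-yc)<.015)&(x>-.12)&(x<-.05); e=br&(x<-.05)&(x>-.085)&(np.abs(y-yc)<.032)
        print(nm,'tail x',(np.percentile(x[m],2)*1e3).round(1),'y range',((np.percentile(y[e],[3,97])-yc)*1e3).round(1),'z',np.median(P[m,2]).round(4))
    m=sel(P,(.634,-.306),.03,.055,.09);print('jar',P[m].mean(0).round(4),m.sum())
cv2.imwrite('pics/c7.png',np.hstack([cv2.resize(b[115:315,140:380],(440,367)),cv2.resize(a[140:240,172:352],(360,200)).repeat(1,0) if 0 else cv2.copyMakeBorder(cv2.resize(a[140:240,172:352],(360,200)),0,167,0,0,0)])[:,:,::-1])
```

```text
back 34.72 hx,hy,z mm [-129.7    0.    24. ] f [-0.3  0.4 -0.9] w 0.4
clear 37.05 hx,hy,z mm [-425.6  111.1  299.5] f [-0.1 -0.4  0.7] w 0.4
top far knob z 0.0864 34
top near knob z 0.0861 32
near tail x -92.3 y range [-23.6  23.9] z 0.0308
far tail x -91.6 y range [-23.   24.1] z 0.0308
jar [ 0.6321 -0.3067  0.0703] 106
scene far knob z 0.0868 54
scene near knob z 0.0866 51
near tail x -89.7 y range [-25.2  23.4] z 0.0315
far tail x -88.8 y range [-25.6  22.5] z 0.0315
jar [ 0.6377 -0.3052  0.07  ] 253
```

View pics/c7.png

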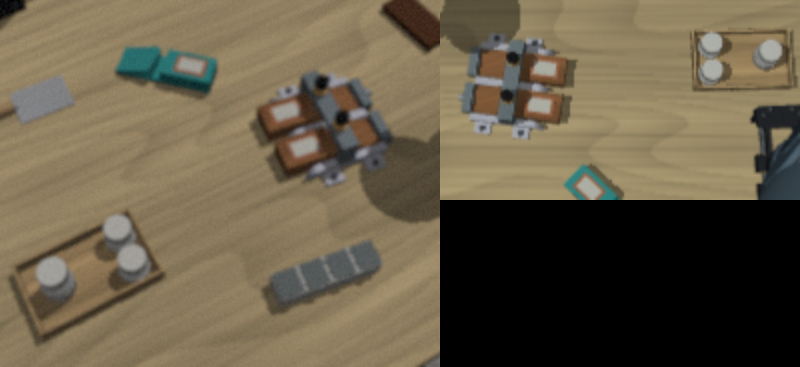

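Both blocks sit level with each other in their bays, with both knobs down. The jar stands upright in the tray at (55,275) in the crop, and the robot is clear of everything.

Run:
```python
from h import *
sign_off(); print(sense()['time_s'])
```

```text
the job is handed in; nothing more can be done
the job is handed in; nothing more can be done
```

The job is done and handed in at about 37 s of robot time; the sign-off gives no verdict.

- **Jar:** I lifted it out of the near (free) bay and set it in the empty end of the tray. It stands upright with its lid at z ≈ 0.070 m, about 71 mm expected.
- **Work block:** I gripped it near the tail and started it into the near bay. I then pushed it home with closed fingers at 30 mm/s or less. It peaked at about 33 N on the stop, and I held it there at about 23 N for 3.5 s while the plunger sank.

**Last checks after release:**

| Check | Result |
|---|---|
| Knob tops | Both at 0.086–0.087 m, the height they had when down at the start |
| Block tail, along the bay | −92.3 mm (top camera) and −89.7 mm (scene camera); about −92 mm expected once the pad pushes it back |
| Block, across the bay | Within about 1 mm of the centre line |
| Locked block | Tail level with the work block's, to within 1 mm in each view; it looks unmoved, though I did not measure its shift from the start |
| Robot | Clear, reading about 0 N |

The two cameras disagreed by 2–3 mm along the bay and by up to 5 mm on the jar's position. No check failed. The other bench items in the last crops looked undisturbed; I didn't measure them again.

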